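Gauge the weld gap and hold the taper gauge in it

ROBOT

A 6-joint arm with a two-finger parallel gripper is mounted at the origin on the work surface. World frame = base frame: x ahead of the robot, y to its left, z up, the work surface at z = 0. Lengths are in m, angles in rad, forces in N, time in s.
With the tool pointing down it reaches from about 0.25 to 0.725 m from the base axis. Payload 4 kg.
Tool frame: the origin (TCP) lies at the very end of the fingers, on their centre line; the grasp point (between the pads) lies 19 mm behind it; z points along the fingers, y is the line along which they close (so a half turn about z gives the same grasp; the last joint's range is limited). The gripper opens to 85 mm and grips with 20 to 120 N. Pads are 22 mm wide; open, the fingers measure 114 mm over their backs; the gripper's body (76 mm by 85 mm) begins 54 mm behind the grasp point. The pads swing forward as they close: fully open they stand 13 mm farther back than shut.
Start: joints at [0, 0.241, 0.005, 1.335, 0, 1.571], TCP at [0.5, -0, 0.208] pointing down, gripper open.
Joint ranges: [-2.72, 2.72], [-1.05, 1.87], [-1.09, 1.28], [-1.99, 2.15], [-1.42, 1.44], [-3.14, 3.14]. Speed limits (rad/s): [2.79, 2.79, 3.14, 3.14, 3.14, 3.14].

INTERFACE

Orientations are given as a unit quaternion [x, y, z, w].
In Python, from workcell import bot gives the robot as it stands.
- The arm moves only by the tool carry_out, never from a script. Its argument "increments" is one flat list of numbers, 5 for each row, row after row: the finger opening in cm, from 0 to 8.54, then the shift along the tool's x, y, z in cm, then the turn about the tool's z in rad. A call has exactly 5 rows; each row shifts and turns the commanded pose from where the row before left it, along the tool's axes as they then stand; what a row does not reach is not made up. A row lasts 1/8 s, in which the tool goes at most 62.5 mm and 10.7 degrees, less where a joint would pass 70% of its speed; a pose out of reach is approached as far as the arm can. A call with a gripper value outside its range is refused whole. The fingers move at their own pace and stop on an object; the grip force is fixed at half the most. Time passes only in rows, so rows that do not move let the fingers close, or fill a call up. It gives the time, the measured TCP pose, the force, the opening and the grip force at its end, in the units of the state.
- bot.get_obs(): the state, without advancing time (a new reading comes with each control period).
- bot.camera(name): name is "scene" or "side" or "wrist"; returns a dict with "pixels" (480x640x3 uint8, blue, green, red), "range_z" (480x640 float32, m along the optical axis (not along the pixel's ray), 0 where there is no reading), "mtx" (3x3 intrinsics, pixels), "D" ([k1, k2, p1, p2, k3] as OpenCV has them; the pictures are not rectified), "eye" and "attitude" of the camera in the world. Camera axes: x right, y down, z forward; pixel columns grow to the right and rows downward; lengths in m; the calibration is good to about 2 mm. A picture is of the moment at which its call begins.
- bot.job_done(): hands the job in; it is judged then, once.
Trained networks look in a picture, given as the dict that the camera call returned (one of the last four; its "shot" number tells which), for a name from the list of things; names that differ only in an ending like _2 or _b are one class to them, and where a whole thing is asked for, a point or a joint stands for the part that bears it (a point fixed in the world has none). Each returns a list of dicts, best first, with "p" (0 to 1); they miss things now and then, are a little off and sometimes report something else, mostly with a low value. They report only what shows in the picture. A call takes as long as a camera call. They do not tell look-alikes from the thing itself.
- bot.find_in(picture, name): "xyz" ([x, y, z] in m, in the coordinates of the camera as it stood for that picture, good to about 4 mm: the middle of the surface that is visible of it).
- bot.regions_of(picture, name): "mask" (480x640 bool, what is visible of it).
- bot.place_of(picture, name): "xyz" ([x, y, z] in m, in the coordinates of the camera as it stood for that picture, good to about 4 mm: a listed point, or the origin of a listed thing).
The state is a dict: "clock": time; "joint_pos": joint angles; "joint_vel": joint speeds; "tau": joint torques, N m; "eef_pos": TCP position; "tool_rot": TCP orientation; "ft_force": force on the tool from outside, world axes, zero at the start; "ft_torque": the same for the moment, N m; "grip_width": finger opening in m; "grasp_force": force on a finger pad.
Only numpy, scipy, OpenCV 4.12 (cv2) and the standard library are available. Lean on these libraries where they do the work, as an engineer would, in place of code of your own. Each camera call takes 0.05 s, during which the arm holds its last target. There are 200 camera calls.

TASK

Two steel plates are set up in the welding jig: take the orange-handled packer out of the gap between them and stand it upright in the metal cup, letting go of it. Then take the black-handled taper gauge from its wooden stand and slide its blade, upright, down into the gap with its flat back against the fixed plate, until it drags snugly between both plates without forcing the sprung plate back, and finish still holding it there, ready for tacking. Leave the spanner, the can and the nozzle alone.

Things in the scene. Friction and masses are not known exactly. Their poses are not given: they have to be found in the camera images.
- jig: Welding jig, fixed: dark base 130 x 170 x 12 mm, fixed upright steel plate 80 (x) x 8 (y) x 75 mm tall, blue bracket behind it. Origin on the underside, midway along the plate, y = 0 in the plate's inner face; the gap lies on its +y side and runs along x; z up. Plate tops are 87 mm above the bench; the gap is 75 mm deep, down to the base.
- clamp: Blue clamp block on the jig's +y side that carries the second, sprung plate. Same axes as the jig. Its origin's y is the sprung plate's inner face when at rest, so its y in the jig's frame (6.5 to 9 mm) is the width of the gap.
- sprung_plate (a joint): How far (m) the sprung plate (80 x 8 x 75 mm, same height as the fixed one) is pushed back from the fixed plate: 0 at rest against its stop, 0.008 at most. The spring starts to give at 3 N and stiffens by 2 N per mm. A snug blade takes 3 to 6 N of downward push.
- fixed_edge (a point): Middle of the top inner edge of the fixed plate; axes as the jig's.
- sprung_edge (a point): Middle of the top inner edge of the sprung plate.
- packer: Loose packer, 130 mm long, 90 g, standing in the gap: brass tongue 18 (x) x 4 (y) x 45 mm below an orange handle 24 (x) x 18 (y) x 85 mm whose underside rests on the plates' tops. Origin at the middle of the tongue's foot (42 mm above the bench), z up; handle from z = 45 to 130 mm; all centred on the z axis.
- gauge: Taper gauge standing in the wooden stand, 140 g. Origin: middle of the blade's tip, z up. Steel blade 75 long, 18 wide (x): flat back at y = -1.5 mm (goes to the fixed plate, jig -y), front sloping from y = +1.5 at the tip to +10.5 mm at z = 75. Black handle, yellow foot band, 24 (x) x 18 (y), z = 75 to 160, centred at y = +4.5 mm. Snug in the gap, the tip is 28 to 62 mm below the plates' tops.
- stand: Fixed wooden block 70 x 60 x 82 mm with a pocket 22 x 15.5 mm, 80 mm deep, in which the gauge's blade hangs, its tip 7 mm above the bench; the handle rests on the block's top. Axes and x, y origin as the gauge's; the block and its pocket are centred at y = +4.5 mm.
- cup: Loose open aluminium cup, rim outside diameter 56 mm, wall 3 mm, 85 mm tall, floor 4 mm thick, 450 g, empty. Origin at the centre of its underside.
- spanner: Combination spanner 170 mm long lying on the bench; leave alone.
- can: White can with a yellow label, 60 mm diameter, 130 mm tall, standing; leave alone.
- nozzle: Dark steel nozzle, 54 mm diameter, 62 mm tall, standing; leave alone.
Things that resemble listed ones, but are neither listed nor needed, are in the scene too. What is shaped like the cup but purple is not meant.

How it is judged:
On the way, in this order (a step that is already met when the one before it is completed fails the run):
1. the packer stands in the cup, let go (horizontal distance between packer and cup below 0.022 m and z of packer in the frame of cup below 0.03 m and angle between packer's own z axis and vertical below 0.5 rad and contact force between the fingers and packer below 0.1 N and linear speed of packer below 0.05 m/s), for 0.2 s.
2. the gauge, held by the fingers, has entered the gap with its tip at least 12 mm below the plates' tops (z of gauge in the frame of fixed_edge below -0.012 m and x of gauge in the frame of fixed_edge between -0.04 and 0.04 m and y of gauge in the frame of fixed_edge between -0.002 and 0.008 m and contact force between the fingers and gauge above 1 N), for 0.1 s.
At the end, for the whole second after the job is handed in: Packer let go in the cup, foot within 22 mm of its axis, lean under 0.5 rad. Gauge gripped, still, upright within 0.06 rad, in line with the plates within 0.08 rad, between them, tip over 12 mm down, pressing both plates with over 1 N, sprung plate back under 3 mm (horizontal distance between packer and cup below 0.022 m and z of packer in the frame of cup below 0.03 m and angle between packer's own z axis and vertical below 0.5 rad and contact force between the fingers and packer below 0.1 N and z of gauge in the frame of fixed_edge below -0.012 m and x of gauge in the frame of fixed_edge between -0.04 and 0.04 m and y of gauge in the frame of fixed_edge between -0.001 and 0.004 m and angle between gauge's own z axis and vertical below 0.06 rad and angle between the x axis of gauge and the x axis of jig, either way round below 0.08 rad and contact force between gauge and jig above 1 N and contact force between gauge and clamp above 1 N and value of joint sprung_plate below 0.003 m and contact force between the fingers and gauge above 2 N and linear speed of gauge below 0.01 m/s); the arm keeps its last pose, push and grip.
It fails at once if the sprung plate forced back by more than 5 mm (value of joint sprung_plate above 0.005 m).
It fails at once if the spanner, the can or the nozzle moved by more than 30 mm (distance of any of spanner, can, nozzle from where it was at the start of the episode above 0.03 m).
It fails at once if the can or the nozzle knocked over (angle between any of can, nozzle's own z axis and vertical above 0.6 rad).
It fails at once if the cup knocked over (angle between cup's own z axis and vertical above 0.6 rad).
It also fails if it takes over 72 s, if anything falls off the work surface, if the arm or the gripper's body presses on something with over 40 N, if the wrist force passes 120 N, or if a joint passes its speed limit or range.

## Working session

There is one attempt and no reset: what is moved stays moved. The work goes in short steps, Python scripts to look and compute and a tool call to move; the robot and the scene stay as the last step left them, time stands still between calls to the robot, and variables do not carry over. Pictures are saved under pics/ and viewed, at most 10 in all, crops included, and the job is handed in when it is done.

Besides the shell and the picture viewer there is one more tool, called after "Request:" as a command line: name --argument value ..., lists and objects as JSON in quotes. carry_out: Moves the arm, as the interface text tells. Its arguments: {"type":"object","properties":{"increments":{"type":"array","items":{"type":"number"}}},"required":["increments"]}

```bash
mkdir -p pics; ls
cat > h.py <<'E'
import numpy as np, cv2
from scipy.spatial.transform import Rotation as R
from workcell import bot
def pose(p):
    a=np.array(p["attitude"],float)
    M=a if a.shape==(3,3) else R.from_quat(a).as_matrix()
    return M,np.array(p["eye"])
def W(p,x):
    M,e=pose(p); return M@np.array(x)+e
def cloud(p,mask=None):
    z=p["range_z"]; m=z>0
    if mask is not None: m&=mask
    v,u=np.nonzero(m)
    q=cv2.undistortPoints(np.c_[u,v].astype(np.float64)[:,None],np.array(p["mtx"]),np.array(p["D"]))[:,0]
    zz=z[v,u]; M,e=pose(p)
    return (np.c_[q*zz[:,None],zz]@M.T+e), np.c_[u,v]
E
python3 - <<'E'
from h import *
np.set_printoptions(precision=4,suppress=True)
o=bot.get_obs(); print({k:np.round(v,3) for k,v in o.items()})
ims=[]
for c in ["scene","side"]:
    p=bot.camera(c); print(c,p["eye"],p["attitude"]); ims.append(p["pixels"])
    for n in ["jig","clamp","fixed_edge","sprung_edge","packer","gauge","stand","cup","spanner","can","nozzle"]:
        print(n,[(np.round(W(p,d["xyz"]),3).tolist(),round(d["p"],2)) for d in bot.place_of(p,n)[:3]])
    cv2.imwrite(f"pics/{c}0.png",p["pixels"])
E
```

```text
pics
{'clock': np.float64(0.0), 'joint_pos': array([-0.   ,  0.241,  0.004,  1.335, -0.   ,  1.571]), 'joint_vel': array([-0.001, -0.001,  0.001,  0.   , -0.   ,  0.002]), 'tau': array([  0.001, -37.232,  25.241,   0.017,   0.   ,   0.   ]), 'eef_pos': array([ 0.499, -0.   ,  0.207]), 'tool_rot': array([ 0.707,  0.707, -0.001, -0.001]), 'ft_force': array([-0.368,  0.391,  0.15 ]), 'ft_torque': array([0.021, 0.004, 0.003]), 'grasp_force': np.float64(0.0), 'grip_width': np.float64(0.085)}
scene [ 1.0711 -0.5362  0.7869] [ 0.8605  0.3438 -0.1416 -0.3483]
jig [([0.758, 0.175, 0.002], 0.67)]
clamp [([0.616, 0.006, 0.0], 0.77), ([0.611, 0.004, 0.045], 0.52)]
fixed_edge [([0.615, 0.001, 0.088], 0.83), ([0.42, -0.019, 0.004], 0.24)]
sprung_edge [([0.619, 0.004, 0.084], 0.53)]
packer [([0.609, 0.001, 0.043], 0.72)]
gauge [([0.616, -0.003, 0.089], 0.23)]
stand [([0.544, 0.287, 0.002], 0.73)]
cup [([0.585, -0.252, 0.004], 0.92), ([0.549, -0.348, 0.003], 0.91)]
spanner [([0.419, -0.019, 0.004], 0.86)]
can [([0.759, 0.173, 0.003], 0.62)]
nozzle [([0.726, -0.2, 0.0], 0.58)]
side [0.0301 0.5223 0.5185] [-0.3277  0.7921 -0.4709  0.2085]
jig [([0.618, -0.006, -0.0], 0.75)]
clamp [([0.619, -0.001, 0.0], 0.61)]
fixed_edge [([0.617, 0.001, 0.091], 0.78)]
sprung_edge [([0.62, 0.003, 0.088], 0.68)]
packer []
gauge []
stand [([0.544, 0.287, 0.0], 0.77)]
cup [([0.552, -0.344, 0.0], 0.93), ([0.591, -0.247, 0.004], 0.83)]
spanner [([0.42, -0.022, 0.005], 0.94)]
can [([0.762, 0.172, 0.003], 0.95)]
nozzle [([0.727, -0.201, 0.001], 0.89)]
```

View pics/scene0.png

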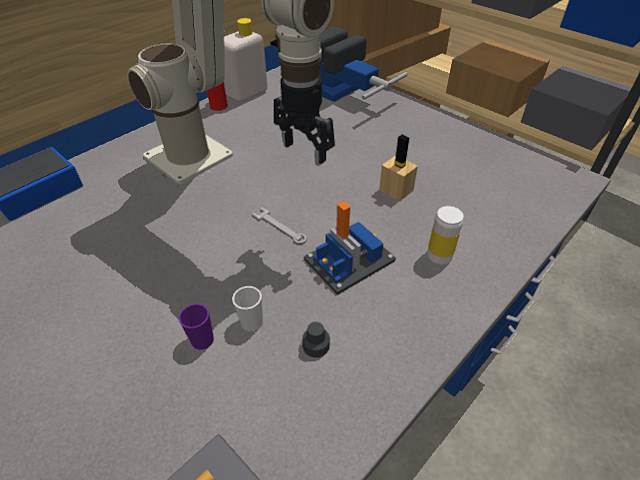

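View pics/side0.png

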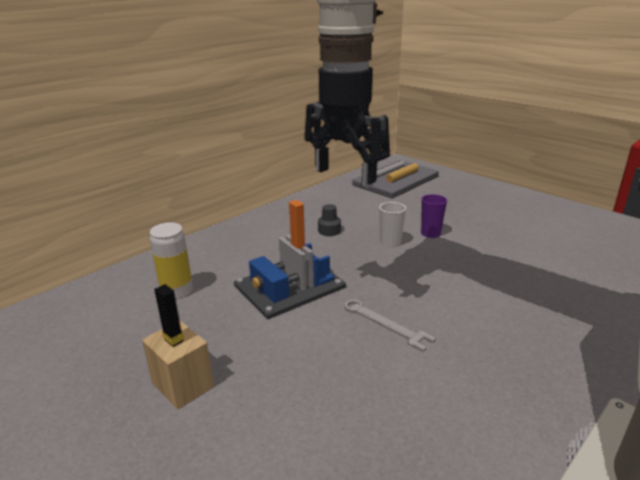

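The scene view shows the orange packer in the jig at (343,220), the gauge in its stand at (400,165), the silver cup at (247,308) and the purple look-alike at (197,326). The side view agrees. Next I'll measure yaws and centres from the depth clouds.

```bash
cat > m.py <<'E'
from h import *
np.set_printoptions(precision=4,suppress=True)
def rect(P,lab):
    if len(P)<8: print(lab,len(P)); return
    r=cv2.minAreaRect((P[:,:2]*1000).astype(np.float32)); print(lab,len(P),np.round(r[0],1),np.round(r[1],1),round(r[2],1),"zmax",round(P[:,2].max(),4))
def box(P,c,r,z0,z1): return P[(np.hypot(*(P[:,:2]-c).T)<r)&(P[:,2]>z0)&(P[:,2]<z1)]
E
python3 - <<'E'
from m import *
for c in ["scene","side"]:
    p=bot.camera(c); P,uv=cloud(p); px=p["pixels"][uv[:,1],uv[:,0]].astype(int); b,g,r=px.T
    print(c)
    org=(r>150)&(g<130)&(b<80)
    rect(box(P[org],(.615,0),.06,.1,.18),"packer")
    rect(box(P[org],(.615,0),.06,.165,.18),"packer top")
    rect(box(P,(.544,.29),.06,.078,.087),"stand top")
    rect(box(P,(.544,.29),.06,.01,.087),"stand all")
    rect(box(P,(.544,.29),.06,.095,.2),"gauge handle")
    rect(box(P,(.544,.29),.06,.162,.2),"gauge top")
    rect(box(P,(.588,-.25),.05,.08,.09),"cup rim")
    rect(box(P,(.55,-.346),.05,.08,.09),"purple rim")
    rect(box(P,(.615,0),.13,.006,.018),"base")
    gray=(abs(r-b)<25)&(r>110)
    rect(box(P[gray],(.615,0),.1,.083,.091),"plates top")
    blue=(b>r+40)
    for n,Q in [("blue",box(P[blue],(.615,0),.13,.03,.09))]:
        rect(Q,n); print(Q.mean(0))
E
```

```text
scene
packer 61 [609.5   0.4] [17. 23.] 73.9 zmax 0.175
packer top 61 [609.5   0.4] [17. 23.] 73.9 zmax 0.175
stand top 342 [542.3 292. ] [73.1 62.4] 3.6 zmax 0.087
stand all 1063 [543.6 292.7] [66.3 73.4] 89.5 zmax 0.087
gauge handle 323 [543.  293.1] [27.3 22.4] 3.2 zmax 0.1699
gauge top 61 [544.3 292. ] [24.8 18.5] 1.0 zmax 0.1699
cup rim 187 [ 589.  -252.2] [53.9 54.9] 51.1 zmax 0.0892
purple rim 241 [ 550.5 -346. ] [53.7 56.6] 87.5 zmax 0.0895
base 1222 [589.8  20.6] [172.9 195.1] 79.3 zmax 0.018
plates top 102 [617.   -0.6] [23.9 80.3] 80.0 zmax 0.0909
blue 1312 [621.1  15.6] [142.9  91.4] 79.5 zmax 0.0762
[0.6266 0.0077 0.0549]
side
packer 58 [608.3   2.8] [16.1 20.1] 74.4 zmax 0.1745
packer top 58 [608.3   2.8] [16.1 20.1] 74.4 zmax 0.1745
stand top 1286 [542.5 294.5] [72.9 61.2] 0.5 zmax 0.0869
stand all 3625 [542.6 294.6] [73.8 61.8] 0.6 zmax 0.0869
gauge handle 1033 [542. 295.] [26.5 19.4] 2.7 zmax 0.1692
gauge top 206 [542.3 295.1] [18.5 25.6] 88.4 zmax 0.1692
cup rim 188 [ 589.2 -249.9] [53.8 59.3] 38.4 zmax 0.088
purple rim 182 [ 550.1 -346.8] [55.  56.7] 3.1 zmax 0.089
base 1867 [591.6  29.9] [220.7 130. ] 53.4 zmax 0.018
plates top 137 [617.5   1.9] [25.1 81.9] 79.4 zmax 0.09
blue 1163 [617.7  13.1] [130.3  89.1] 79.8 zmax 0.0742
[0.6057 0.044  0.0521]
```

Request:
carry_out --increments '[8.5, 0, 3.65, -1.3, 0, 8.5, 0, 3.65, -1.3, 0, 8.5, 0.16, 3.65, -1.3, 0, 8.5, 0, 0, 0, 0.18, 8.5, 0, 0, 0, 0]'

```text
clock: 1.92
eef_pos: [0.6097, 0.0016, 0.2464]
tool_rot: [0.767, 0.641, -0.0, -0.0]
ft_force: [-0.5, -0.6, -0.5]
grip_width: 0.0851
grasp_force: 0.0
```

Run:
```python
from m import *
o=bot.get_obs(); print(o["eef_pos"],o["tool_rot"],o["joint_pos"],o["clock"])
p=bot.camera("wrist"); cv2.imwrite("pics/w1.png",p["pixels"]); print(p["eye"],R.from_quat(p["attitude"]).as_matrix())
P,uv=cloud(p); px=p["pixels"][uv[:,1],uv[:,0]].astype(int); b,g,r=px.T
org=(r>150)&(g<130)&(b<80)
rect(box(P[org],(.615,0),.06,.165,.18),"packer top")
gray=(abs(r-b)<25)&(r>90)
rect(box(P[gray],(.615,0),.1,.083,.091),"plates top")
for n in ["fixed_edge","sprung_edge","packer","clamp","jig"]:
        print(n,[(np.round(W(p,d["xyz"]),3).tolist(),round(d["p"],2)) for d in bot.place_of(p,n)[:3]])
```

```text
[0.6097 0.0016 0.2464] [ 0.7672  0.6415 -0.0003 -0.0003] [0.0026 0.4593 0.4177 1.5301 0.     1.7514] 1.925
[0.623  0.0818 0.411 ] [[ 0.9842 -0.1676 -0.0571]
 [-0.177  -0.9331 -0.313 ]
 [-0.0008  0.3182 -0.948 ]]
packer top 877 [609.3   1.3] [17.6 23. ] 78.8 zmax 0.1726
plates top 1310 [616.8   0.6] [24.4 79.1] 79.3 zmax 0.0879
fixed_edge [([0.617, -0.006, 0.091], 0.79)]
sprung_edge [([0.619, 0.004, 0.084], 0.84)]
packer [([0.61, -0.003, 0.041], 0.88)]
clamp [([0.619, 0.007, -0.001], 0.77)]
jig [([0.622, -0.007, -0.006], 0.9)]
```

View pics/w1.png

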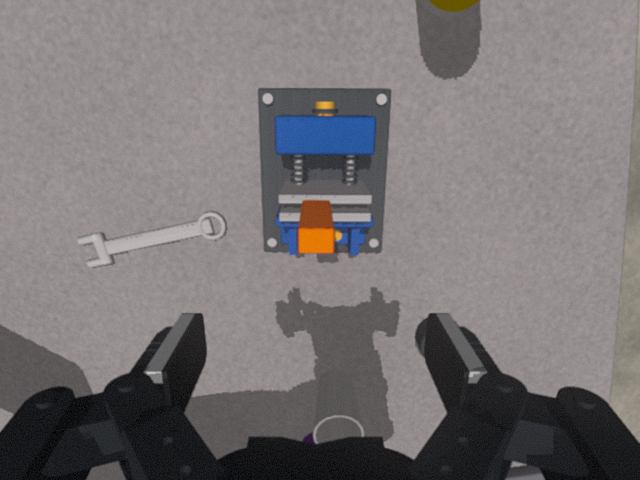

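The wrist picture shows the sprung plate with its springs on the +y side at (325,195), the fixed plate at (325,217), and the packer top at (316,240). Next I go down and grip the packer along jig x.

Request:
carry_out --increments '[8.5, 0, 0, 5.0, 0, 8.5, 0, 0, 5.0, 0, 8.5, 0, 0, 1.0, 0, 0, 0, 0, 0, 0, 0, 0, 0, 0, 0]'

```text
clock: 2.85
eef_pos: [0.6114, 0.0016, 0.1398]
tool_rot: [0.768, 0.641, 0.002, 0.002]
ft_force: [-1.3, -0.2, 0.0]
grip_width: 0.0517
grasp_force: 0.0
```

Request:
carry_out --increments '[0, 0, 0, 0, 0, 0, 0, 0, 0, 0, 0, 0, 0, 0, 0, 0, 0, 0, 0, 0, 0, 0, 0, 0, 0]'

```text
clock: 3.48
eef_pos: [0.6108, 0.0017, 0.1391]
tool_rot: [0.768, 0.641, 0.002, 0.001]
ft_force: [-0.3, 0.5, 6.3]
grip_width: 0.0217
grasp_force: 59.7
```

Request:
carry_out --increments '[0, 0, 0, -3, 0, 0, 0, 0, -3.5, 0, 0, 0, 0, -3.5, 0, 0, -3.2, 0.32, 0, 0, 0, -5, 0.5, 0, 0]'

```text
clock: 4.1
eef_pos: [0.6033, -0.08, 0.2377]
tool_rot: [0.767, 0.642, 0.001, 0.0]
ft_force: [-0.5, -0.3, -0.7]
grip_width: 0.0218
grasp_force: 59.1
```

Request:
carry_out --increments '[0, -5.5, 0.55, 0, 0, 0, -5.5, 0.55, 0, 0, 0, -4, 0.4, 0, 0, 0, -2, 0.2, 0, 0, 0, 0, 0, 0, 0]'

```text
clock: 4.72
eef_pos: [0.5889, -0.2516, 0.2366]
tool_rot: [0.768, 0.64, 0.0, -0.0]
ft_force: [0.2, -0.1, -1.1]
grip_width: 0.0219
grasp_force: 59.1
```

Run:
```python
from m import *
o=bot.get_obs(); print(o["eef_pos"],o["grip_width"],o["grasp_force"],o["clock"])
for c in ["scene","side"]:
    p=bot.camera(c); P,uv=cloud(p); px=p["pixels"][uv[:,1],uv[:,0]].astype(int); b,g,r=px.T
    org=(r>150)&(g<130)&(b<80)
    Q=box(P[org],o["eef_pos"][:2],.08,.1,.35); rect(Q,"packer"); print(Q.min(0),Q.max(0))
    rect(box(P,(.588,-.25),.05,.08,.0895),"cup rim")
    im=p["pixels"]; cv2.imwrite(f"pics/{c}2.png",cv2.resize(im[200:400,150:350] if c=="scene" else im[100:300,300:500],(600,600)))
p=bot.camera("wrist"); P,uv=cloud(p); rect(box(P,(.588,-.25),.05,.08,.0895),"cup rim w")
P=box(P,(.588,-.25),.05,.08,.0895); print(cv2.minEnclosingCircle((P[:,:2]*1000).astype(np.float32)))
```

```text
[ 0.5889 -0.2516  0.2366] 0.021942625253144114 59.06160593032837 4.725
packer 15 [ 588.3 -261.9] [ 3.  25.5] 64.6 zmax 0.2914
[ 0.5774 -0.2665  0.2689] [ 0.6002 -0.2551  0.2914]
cup rim 196 [ 589.  -251.7] [54.8 54.9] 23.4 zmax 0.0894
packer 8 [ 591.8 -244.6] [5.7 7.3] 37.0 zmax 0.2722
[ 0.5873 -0.2487  0.271 ] [ 0.5951 -0.2419  0.2722]
cup rim 184 [ 589.3 -249.1] [55.6 55.1] 85.7 zmax 0.0882
cup rim w 635 [ 589.4 -249.2] [51.6 54.9] 75.2 zmax 0.0856
((589.0587158203125, -251.25289916992188), 27.97406005859375)
```

View pics/side2.png

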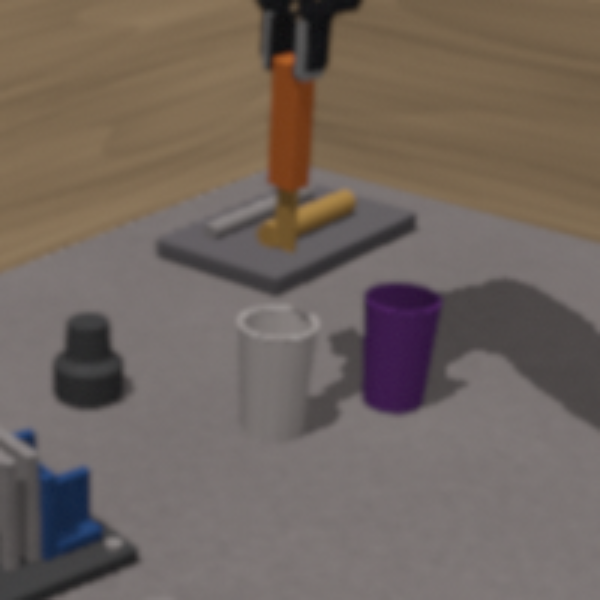

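The side crop shows the packer held vertical above the silver cup (290,150 over 275,370). Now I lower it.

Request:
carry_out --increments '[0, 0.1, 0, 3, 0, 0, 0, 0, 4, 0, 0, 0, 0, 4, 0, 0, 0, 0, 2.4, 0, 0, 0, 0, 0, 0]'

```text
clock: 5.5
eef_pos: [0.5893, -0.2474, 0.1021]
tool_rot: [0.767, 0.642, -0.0, -0.001]
ft_force: [0.2, 0.8, -1.6]
grip_width: 0.0224
grasp_force: 61.7
```

Request:
carry_out --increments '[4.5, 0, 0, 0, 0, 4.5, 0, 0, 0, 0, 4.5, 0, 0, 0, 0, 4.5, 0, 0, 0, 0, 4.5, 0, 0, 0, 0]'

```text
clock: 6.12
eef_pos: [0.5894, -0.25, 0.1031]
tool_rot: [0.768, 0.641, 0.0, 0.0]
ft_force: [-0.1, -0.7, -0.6]
grip_width: 0.0453
grasp_force: 0.0
```

Request:
carry_out --increments '[4.5, 0, 0, -3, 0, 4.5, 0, 0, -4, 0, 4.5, 0, 0, -5, 0, 4.5, 0, 0, -3, 0, 4.5, 0, 0, 0, 0]'

```text
clock: 6.75
eef_pos: [0.5909, -0.2507, 0.2566]
tool_rot: [0.768, 0.641, 0.002, 0.003]
ft_force: [0.5, 0.2, -0.6]
grip_width: 0.045
grasp_force: 0.0
```

Run:
```python
from m import *
o=bot.get_obs(); print(o["eef_pos"],o["tool_rot"],o["joint_pos"],o["grip_width"],o["clock"])
for c in ["scene","side"]:
    p=bot.camera(c); P,uv=cloud(p); px=p["pixels"][uv[:,1],uv[:,0]].astype(int); b,g,r=px.T
    org=(r>150)&(g<130)&(b<80)
    Q=box(P[org],(.588,-.25),.08,.05,.35); rect(Q,"packer"); print(Q.min(0),Q.max(0))
    rect(box(P,(.588,-.25),.05,.08,.0895),"cup rim")
    gray=(abs(r-b)<25)&(r>90)
    rect(box(P[gray],(.615,0),.1,.083,.091),"plates top")
    print([np.round(W(p,d["xyz"]),3) for d in bot.place_of(p,"packer")[:2]])
```

```text
[ 0.5909 -0.2507  0.2566] [0.7679 0.6406 0.0016 0.0031] [-0.4012  0.5262  0.5505  1.5881  0.      1.3498] 0.044965627235463726 6.75
packer 94 [ 587.2 -271.3] [19.1 23.3] 75.0 zmax 0.1364
[ 0.5736 -0.2829  0.1173] [ 0.5977 -0.2598  0.1364]
cup rim 181 [ 590.6 -251.3] [51.7 54.1] 15.3 zmax 0.0891
plates top 174 [617.4  -0.1] [24.8 81.1] 79.6 zmax 0.0909
[array([ 0.588, -0.251,  0.005])]
packer 23 [ 583.7 -270.2] [17.6 17.1] 78.6 zmax 0.1367
[ 0.576  -0.2798  0.1319] [ 0.5924 -0.2599  0.1367]
cup rim 197 [ 589.4 -245.2] [56.5 50.5] 2.1 zmax 0.0894
plates top 264 [617.5   1.7] [25.1 82.1] 79.0 zmax 0.0901
[]
```

Request:
carry_out --increments '[4.5, 4.5, -0.46, 0, 0, 4.5, 5, -0.52, 2, 0, 4.5, 5, -0.52, 3, 0, 4.5, 2.6, -0.26, 2.4, 0, 4.5, 0, 0, 0, 0]'

```text
clock: 7.58
eef_pos: [0.6, -0.076, 0.175]
tool_rot: [0.767, 0.642, -0.003, -0.003]
ft_force: [-0.1, -0.3, 0.0]
grip_width: 0.045
grasp_force: 0.0
```

Request:
carry_out --increments '[4.5, 0, 0, 0, 0, 4.5, 0, 0, 0, 0, 4.5, 0, 0, 0, 0, 4.5, 0, 0, 0, 0, 4.5, 0, 0, 0, 0]'

```text
clock: 8.2
eef_pos: [0.6027, -0.0788, 0.1792]
tool_rot: [0.768, 0.64, 0.0, 0.0]
ft_force: [-0.6, -0.4, 0.2]
grip_width: 0.0453
grasp_force: 0.0
```

Run:
```python
from m import *
o=bot.get_obs(); print(o["eef_pos"],o["tool_rot"],o["clock"])
p=bot.camera("wrist"); print(p["eye"]); np.savez("pics/w3.npz",**{k:p[k] for k in ["pixels","range_z","mtx","D","eye","attitude"]})
P,uv=cloud(p); px=p["pixels"][uv[:,1],uv[:,0]].astype(int); b,g,r=px.T
gray=(abs(r-b)<25)&(r>90)
rect(box(P,(.617,0),.05,.083,.091),"plates top")
Q=box(P,(.617,0),.046,.083,.091)
th=np.radians(-10.6)
J=np.array([[np.cos(th),np.sin(th)],[-np.sin(th),np.cos(th)]])
q=(Q[:,:2]-[.617,0])@J.T*1000
print(np.histogram(q[:,1],bins=np.arange(-16,20,1)))
for s in (-1,1):
  k=q[(q[:,1]*s>0)&(abs(q[:,0])<35)]
for n in ["fixed_edge","sprung_edge"]:
        print(n,[(np.round(W(p,d["xyz"]),4).tolist(),round(d["p"],2)) for d in bot.place_of(p,n)[:3]])
cv2.imwrite("pics/w3.png",p["pixels"])
```

```text
[ 0.6027 -0.0788  0.1792] [0.768  0.6405 0.0001 0.0001] 8.2
[0.6161 0.0014 0.3438]
plates top 3364 [616.5   0.2] [23.9 79.8] 79.7 zmax 0.0882
(array([  0,   0,   0,   0, 194, 173, 235, 181, 198, 219, 160, 241,   0,
         0,   0,   0,   0,   0,   0,   0, 234, 195, 199, 239, 202, 191,
       245, 205,  53,   0,   0,   0,   0,   0,   0]), array([-16, -15, -14, -13, -12, -11, -10,  -9,  -8,  -7,  -6,  -5,  -4,
        -3,  -2,  -1,   0,   1,   2,   3,   4,   5,   6,   7,   8,   9,
        10,  11,  12,  13,  14,  15,  16,  17,  18,  19]))
fixed_edge [([0.6136, -0.0057, 0.0885], 0.7)]
sprung_edge [([0.6165, 0.005, 0.0838], 0.67)]
```

View pics/w3.png

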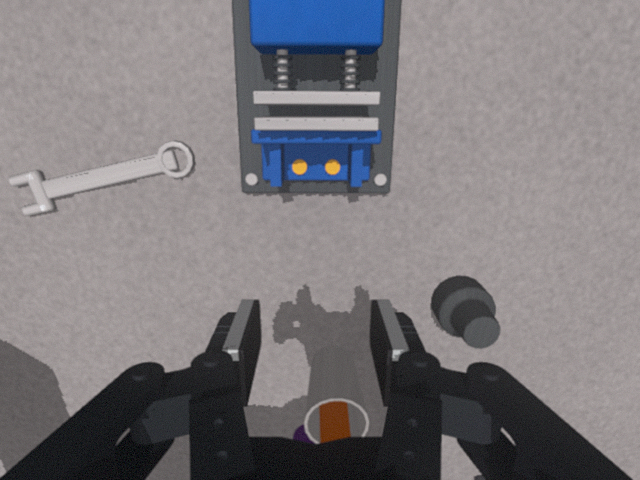

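The picture shows the gap clear: sprung plate at (316,98), fixed plate at (316,124), packer standing in the silver cup at (336,424). The gap is about 8 mm wide. Now to the gauge.

Request:
carry_out --increments '[8.5, 4.08, -1.46, -1.2, 0, 8.5, 5.08, -1.8, -1.2, 0, 8.5, 5.08, -1.8, -1.2, 0, 8.5, 5.08, -1.8, -1.2, 0, 8.5, 5.08, -1.8, -1.2, 0]'

```text
clock: 8.98
eef_pos: [0.5607, 0.1788, 0.2395]
tool_rot: [0.768, 0.641, 0.0, 0.0]
ft_force: [-0.1, 0.6, -0.0]
grip_width: 0.0848
grasp_force: 0.0
```

Request:
carry_out --increments '[8.5, 5.08, -1.8, -1.2, 0, 8.5, 5.08, -1.8, -1.2, 0, 8.5, 1.0, -0.3, 0, -0.18, 8.5, 0, 0, 0, -0.18, 8.5, 0, 0, 0, -0.18]'

```text
clock: 9.6
eef_pos: [0.5425, 0.2945, 0.2629]
tool_rot: [0.566, 0.824, -0.0, -0.0]
ft_force: [-1.0, 0.0, 0.5]
grip_width: 0.0852
grasp_force: 0.0
```

Request:
carry_out --increments '[8.5, 0, 0, 0, -0.18, 8.5, 0, 0, 0, -0.18, 8.5, 0, 0, 0, -0.18, 8.5, 0, 0, 0, -0.18, 8.5, 0, 0, 0, -0.18]'

```text
clock: 10.22
eef_pos: [0.5427, 0.294, 0.263]
tool_rot: [0.152, 0.988, -0.0, -0.0]
ft_force: [0.7, 0.0, 0.0]
grip_width: 0.085
grasp_force: 0.0
```

Request:
carry_out --increments '[8.5, 0, 0, 0, -0.18, 8.5, 0, 0, 0, -0.13, 8.5, 0, 0, 0, 0, 8.5, 0, 0, 0, 0, 8.5, 0, 0, 0, 0]'

```text
clock: 10.85
eef_pos: [0.5427, 0.2939, 0.263]
tool_rot: [0.001, 1.0, -0.0, -0.0]
ft_force: [0.0, -0.7, 0.7]
grip_width: 0.0851
grasp_force: 0.0
```

Run:
```python
from m import *
o=bot.get_obs(); print(o["eef_pos"],o["tool_rot"],o["joint_pos"],o["clock"])
print(R.from_quat(o["tool_rot"]).as_matrix())
p=bot.camera("wrist"); P,uv=cloud(p); print(p["eye"])
Q=box(P,(.5425,.2935),.03,.160,.172); rect(Q,"gauge top"); 
rect(box(P,(.5425,.2935),.06,.076,.086),"stand top")
rect(box(P,(.5425,.2935),.03,.1,.172),"handle")
for n in ["gauge","stand"]:
        print(n,[(np.round(W(p,d["xyz"]),4).tolist(),round(d["p"],2)) for d in bot.place_of(p,n)[:3]])
cv2.imwrite("pics/w4.png",p["pixels"])
```

```text
[0.5427 0.2939 0.263 ] [ 0.0009  1.     -0.     -0.    ] [ 0.4963  0.4757  0.4858  1.5809 -0.      0.4981] 10.85
[[-1.      0.0018 -0.    ]
 [ 0.0018  1.     -0.    ]
 [ 0.     -0.     -1.    ]]
[0.4597 0.2938 0.4276]
gauge top 827 [541.7 294.9] [24.1 17.3] 0.5 zmax 0.1678
stand top 3755 [541.7 295.1] [69.8 60.2] 0.0 zmax 0.0831
handle 1228 [541.6 295.1] [24.1 17.9] 0.6 zmax 0.1678
gauge [([0.5423, 0.2897, 0.0043], 0.95)]
stand [([0.5433, 0.2905, 0.0012], 0.95)]
```

View pics/w4.png

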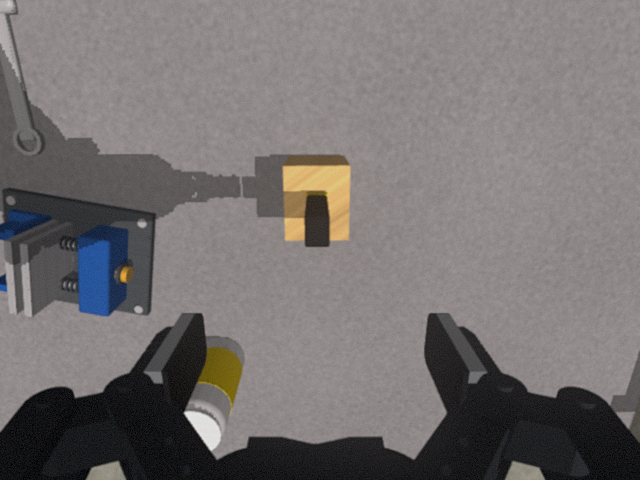

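The picture shows the gauge handle top at (316,225) in its block at (317,198), with the jig at far left. It is aligned with the fingers, so I go down and grip.

Request:
carry_out --increments '[8.5, 0.1, 0.1, 4, 0, 8.5, 0, 0, 5, 0, 8.5, 0, 0, 5, 0, 8.5, 0, 0, 1.7, 0, 8.5, 0, 0, 0, 0]'

```text
clock: 11.62
eef_pos: [0.5404, 0.2941, 0.104]
tool_rot: [0.001, 1.0, -0.001, -0.002]
ft_force: [0.8, -0.6, 0.2]
grip_width: 0.0853
grasp_force: 0.0
```

Request:
carry_out --increments '[0, 0, 0, 0, 0, 0, 0, 0, 0, 0, 0, 0, 0, 0, 0, 0, 0, 0, 0, 0, 0, 0, 0, 0, 0]'

```text
clock: 12.25
eef_pos: [0.5422, 0.2951, 0.1069]
tool_rot: [0.0, 1.0, 0.0, 0.001]
ft_force: [-0.5, -0.4, 3.0]
grip_width: 0.0171
grasp_force: 58.5
```

Request:
carry_out --increments '[0, 0, 0, 0, 0, 0, 0, 0, 0, 0, 0, 0, 0, 0, 0, 0, 0, 0, 0, 0, 0, 0, 0, 0, 0]'

```text
clock: 12.88
eef_pos: [0.5422, 0.295, 0.1069]
tool_rot: [0.0, 1.0, 0.0, 0.001]
ft_force: [-0.9, -0.3, 5.6]
grip_width: 0.0172
grasp_force: 58.7
```

Request:
carry_out --increments '[0, 0, 0, -2, 0, 0, 0, 0, -4, 0, 0, 0, 0, -4, 0, 0, -0.6, -2.4, -0.5, 0, 0, -1.2, -4.6, 0, 0]'

```text
clock: 13.5
eef_pos: [0.5597, 0.2258, 0.211]
tool_rot: [-0.001, 1.0, 0.0, 0.0]
ft_force: [0.5, -0.4, -1.4]
grip_width: 0.0174
grasp_force: 59.0
```

Request:
carry_out --increments '[0, -1.3, -5, 0, 0, 0, -1.3, -5, 0, 0, 0, -1.3, -5, 0, 0, 0, -1.1, -4.2, 0, 0, 0, -0.8, -2.86, 0, 0]'

```text
clock: 14.12
eef_pos: [0.6173, 0.0019, 0.2097]
tool_rot: [0.001, 1.0, -0.0, -0.001]
ft_force: [-0.2, -0.0, -1.3]
grip_width: 0.0177
grasp_force: 59.0
```

Request:
carry_out --increments '[0, 0, 0, 0, 0.09, 0, 0, 0, 0, 0.092, 0, 0, 0, 0, 0, 0, 0, 0, 0, 0, 0, 0, 0, 0, 0]'

```text
clock: 14.75
eef_pos: [0.6174, 0.0044, 0.2108]
tool_rot: [0.091, 0.996, -0.0, -0.0]
ft_force: [-0.8, -0.8, -1.2]
grip_width: 0.0174
grasp_force: 59.0
```

```bash
cat > g.py <<'E'
from m import *
# plate edges from stored wrist view
z=np.load("pics/w3.npz"); P,_=cloud(z); Q=box(P,(.617,0),.05,.083,.091)
best=None
for th in np.radians(np.arange(-12,-9,.1)):
    n=np.array([-np.sin(th),np.cos(th)]); q=(Q[:,:2]-[.617,0])@n*1000
    f=q[q<0]; s=q[q>0]; w=np.ptp(np.percentile(f,[1,99]))+np.ptp(np.percentile(s,[1,99]))
    if best is None or w<best[0]: best=(w,np.degrees(th),np.percentile(f,[.5,99.5]),np.percentile(s,[.5,99.5]))
E
python3 - <<'E'
from g import *
print(best)
o=bot.get_obs(); print(o["eef_pos"],o["tool_rot"],o["joint_pos"],o["grip_width"],o["ft_force"],o["clock"])
M=R.from_quat(o["tool_rot"]).as_matrix(); print(M, np.degrees(np.arctan2(M[1,1],M[0,1])))
n=np.array([np.sin(.1825),np.cos(.1825)]); print("qy",(o["eef_pos"][:2]-[.617,0])@n, "qx",(o["eef_pos"][:2]-[.617,0])@[n[1],-n[0]])
ims=[]
for c in ["scene","side"]:
    p=bot.camera(c); P,uv=cloud(p); px=p["pixels"][uv[:,1],uv[:,0]].astype(int)
    for nn in ["gauge","fixed_edge","sprung_edge"]:
        print(nn,[(np.round(W(p,d["xyz"]),4).tolist(),round(d["p"],2)) for d in bot.place_of(p,nn)[:3]])
    Q=W; 
    M_,e=pose(p); q=cv2.projectPoints((M_.T@(np.array([.617,0,.1])-e))[None],np.zeros(3),np.zeros(3),np.array(p["mtx"]),np.array(p["D"]))[0][0,0]
    u,v=int(q[0]),int(q[1]); ims.append(cv2.resize(p["pixels"][v-70:v+50,u-40:u+40],(400,600),interpolation=cv2.INTER_CUBIC))
cv2.imwrite("pics/ins.png",np.hstack(ims))
E
```

```text
(np.float64(15.31895610776304), np.float64(-10.300000000000006), array([-11.734 ,  -4.1958]), array([ 4.2261, 12.064 ]))
[0.6174 0.0044 0.2108] [ 0.0907  0.9959 -0.     -0.0002] [ 0.0072  0.4806  0.3601  1.4507 -0.      0.1889] 0.017394504942078157 [-0.764  -0.8174 -1.2429] 14.75
[[-0.9835  0.1807 -0.0004]
 [ 0.1807  0.9835 -0.    ]
 [ 0.0004 -0.0001 -1.    ]] 79.58811309413143
qy 0.004426602703881162 qx -0.0004172985364708087
gauge [([0.6204, 0.0009, 0.1135], 0.9)]
fixed_edge [([0.6141, -0.0033, 0.0927], 0.59)]
sprung_edge [([0.6154, 0.0031, 0.0848], 0.71)]
gauge [([0.62, 0.0004, 0.111], 0.56)]
fixed_edge [([0.6153, 0.0001, 0.087], 0.95)]
sprung_edge [([0.6191, 0.0033, 0.0865], 0.67)]
```

View pics/ins.png

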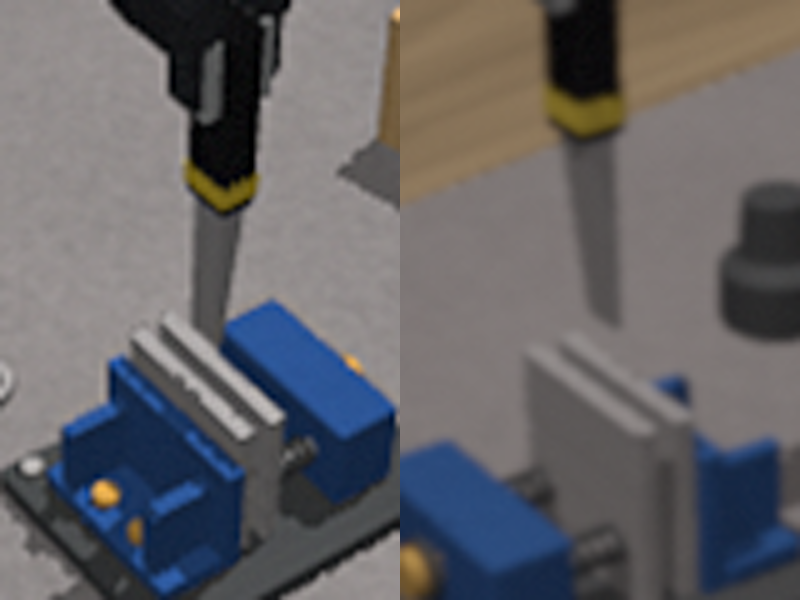

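The crops show the gauge upright, its blade tip just above the gap, with the slope facing the sprung plate. I go down carefully.

Request:
carry_out --increments '[0, 0, 0, 1.2, 0, 0, 0, 0, 0.9, 0, 0, 0, 0, 0.2, 0, 0, 0, 0, 0.2, 0, 0, 0, 0, 0.2, 0]'

```text
clock: 15.78
eef_pos: [0.6177, 0.0042, 0.1841]
tool_rot: [0.091, 0.996, 0.0, 0.0]
ft_force: [0.4, -0.5, -0.8]
grip_width: 0.0172
grasp_force: 59.0
```

Request:
carry_out --increments '[0, 0, 0, 0.2, 0, 0, 0, 0, 0.2, 0, 0, 0, 0, 0.2, 0, 0, 0, 0, 0, 0, 0, 0, 0, 0, 0]'

```text
clock: 16.4
eef_pos: [0.6176, 0.0042, 0.1781]
tool_rot: [0.091, 0.996, -0.0, 0.0]
ft_force: [-0.1, -0.1, -1.5]
grip_width: 0.0172
grasp_force: 59.0
```

Request:
carry_out --increments '[0, 0, -0.05, 0.2, 0, 0, 0, -0.05, 0.2, 0, 0, 0, 0, 0.2, 0, 0, 0, 0, 0.2, 0, 0, 0, 0, 0, 0]'

```text
clock: 17.02
eef_pos: [0.6172, 0.0032, 0.1697]
tool_rot: [0.091, 0.996, -0.0, -0.0]
ft_force: [-0.2, 0.7, -1.1]
grip_width: 0.0174
grasp_force: 59.0
```

Request:
carry_out --increments '[0, 0, -0.05, 0, 0, 0, 0, -0.05, 0, 0, 0, 0, 0, 0, 0, 0, 0, 0, 0, 0, 0, 0, 0, 0, 0]'

```text
clock: 17.65
eef_pos: [0.6172, 0.0026, 0.17]
tool_rot: [0.091, 0.996, 0.0, 0.0]
ft_force: [0.5, 2.0, -2.4]
grip_width: 0.0171
grasp_force: 58.9
```

Request:
carry_out --increments '[0, 0, -0.04, 0, 0, 0, 0, 0, 0, 0, 0, 0, 0, 0, 0, 0, 0, 0, 0, 0, 0, 0, 0, 0, 0]'

```text
clock: 18.27
eef_pos: [0.6172, 0.0023, 0.1701]
tool_rot: [0.091, 0.996, 0.0, 0.0]
ft_force: [0.2, 4.2, -2.6]
grip_width: 0.0177
grasp_force: 58.9
```

Request:
carry_out --increments '[0, 0, 0, 0.4, 0, 0, 0, 0, 0.4, 0, 0, 0, 0, 0.4, 0, 0, 0, 0, 0.4, 0, 0, 0, 0, 0, 0]'

```text
clock: 18.9
eef_pos: [0.6174, 0.0023, 0.1536]
tool_rot: [0.091, 0.996, 0.0, 0.0]
ft_force: [1.8, 4.9, -0.7]
grip_width: 0.0173
grasp_force: 59.0
```

Request:
carry_out --increments '[0, 0, 0, 0.2, 0, 0, 0, 0, 0.2, 0, 0, 0, 0, 0, 0, 0, 0, 0, 0, 0, 0, 0, 0, 0, 0]'

```text
clock: 19.52
eef_pos: [0.6175, 0.0023, 0.15]
tool_rot: [0.091, 0.996, 0.0, 0.0]
ft_force: [1.4, 4.5, -0.1]
grip_width: 0.0172
grasp_force: 59.4
```

Request:
carry_out --increments '[0, 0, 0, 0.1, 0, 0, 0, 0, 0.1, 0, 0, 0, 0, 0.1, 0, 0, 0, 0, 0, 0, 0, 0, 0, 0, 0]'

```text
clock: 20.15
eef_pos: [0.6175, 0.0023, 0.1472]
tool_rot: [0.091, 0.996, 0.0, 0.001]
ft_force: [1.7, 5.2, 1.5]
grip_width: 0.0171
grasp_force: 59.5
```

Request:
carry_out --increments '[0, 0, 0, 0.1, 0, 0, 0, 0, 0.1, 0, 0, 0, 0, 0, 0, 0, 0, 0, 0, 0, 0, 0, 0, 0, 0]'

```text
clock: 20.78
eef_pos: [0.6176, 0.0023, 0.1453]
tool_rot: [0.091, 0.996, 0.0, 0.001]
ft_force: [1.2, 5.2, 1.3]
grip_width: 0.0178
grasp_force: 59.6
```

Request:
carry_out --increments '[0, 0, 0, 0.1, 0, 0, 0, 0, 0.1, 0, 0, 0, 0, 0, 0, 0, 0, 0, 0, 0, 0, 0, 0, 0, 0]'

```text
clock: 21.4
eef_pos: [0.6178, 0.0022, 0.1441]
tool_rot: [0.091, 0.996, 0.0, 0.001]
ft_force: [-0.6, 4.8, 5.1]
grip_width: 0.0176
grasp_force: 60.1
```

Request:
carry_out --increments '[0, 0, 0, 0.1, 0, 0, 0, 0, 0, 0, 0, 0, 0, 0, 0, 0, 0, 0, 0, 0, 0, 0, 0, 0, 0]'

```text
clock: 22.02
eef_pos: [0.6179, 0.0022, 0.1434]
tool_rot: [0.091, 0.996, 0.0, 0.001]
ft_force: [0.2, 5.3, 5.8]
grip_width: 0.0171
grasp_force: 60.2
```

Run:
```python
from g import *
f=[];e=[]
for c in ["scene","side","scene","side","wrist"]:
    p=bot.camera(c); o=bot.get_obs(); f.append(o["ft_force"]); e.append(o["eef_pos"])
    if len(f) in (1,2,5):
        P,uv=cloud(p); px=p["pixels"][uv[:,1],uv[:,0]].astype(int); b,g,r=px.T
        gray=(abs(r-b)<25)&(r>90)
        rect(box(P[gray],(.617,0),.05,.084,.0905),c+" plates")
        hand=(r<60)&(b<60)
        rect(box(P,(.5889,-.25),.05,.11,.15),"packer")
        print([(np.round(W(p,d["xyz"]),4).tolist(),round(d["p"],2)) for d in bot.place_of(p,"gauge")[:2]])
        if c!="wrist":
            M_,ey=pose(p); q=cv2.projectPoints((M_.T@(np.array([.617,0,.1])-ey))[None],np.zeros(3),np.zeros(3),np.array(p["mtx"]),np.array(p["D"]))[0][0,0]
            u,v=int(q[0]),int(q[1]); s=cv2.resize(p["pixels"][v-60:v+60,u-40:u+40],(400,600),interpolation=cv2.INTER_CUBIC)
            im=s if len(f)==1 else np.hstack([im,s])
print(np.mean(f,0),np.std(f,0),np.mean(e,0),o["tool_rot"],o["grasp_force"],o["clock"])
cv2.imwrite("pics/fin.png",im)
```

```text
scene plates 143 [617.3  -1. ] [23.  79.5] 79.8 zmax 0.0904
packer 176 [ 586.1 -272. ] [21.3 25.2] 71.2 zmax 0.1362
[([0.6192, -0.0008, 0.0491], 0.82)]
side plates 230 [616.7   1.9] [26.3 81.8] 81.3 zmax 0.0902
packer 178 [ 585.9 -269.1] [22.3 27.4] 72.9 zmax 0.1364
[]
wrist plates 1890 [607.9   2.2] [24. 63.] 78.7 zmax 0.0903
packer 0
[([0.6155, -0.0055, 0.043], 0.8)]
[0.1406 5.0754 5.937 ] [0.424  0.5399 0.4378] [0.6179 0.0022 0.1434] [0.0911 0.9958 0.0005 0.0014] 60.225205421447754 22.375
```

View pics/fin.png

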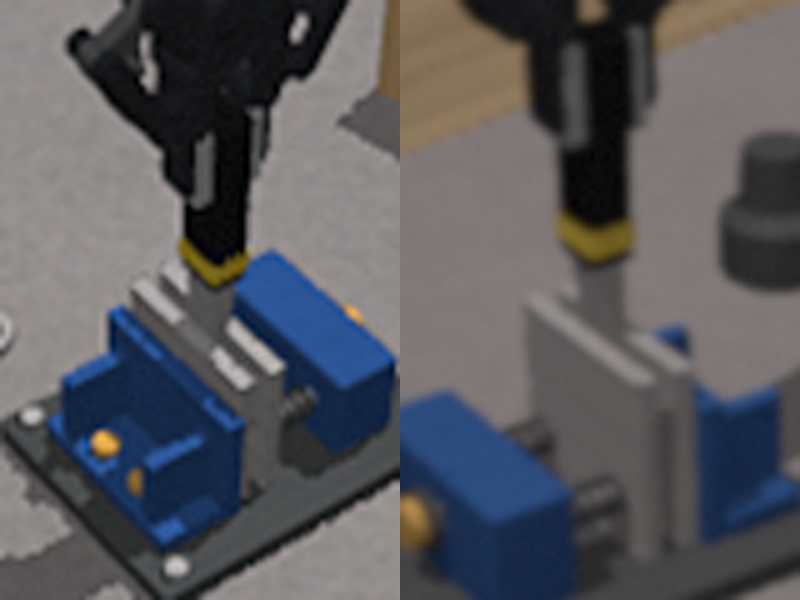

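The final crops show the blade upright between both plates, back on the fixed plate, and still gripped. The upward force rose sharply to about 7 N and then levelled off, which matches the sprung plate just starting to give. I'm handing in.

```bash
python3 -c "
from workcell import bot
print(bot.job_done())"
```

```text
the job is handed in; nothing more can be done
None
```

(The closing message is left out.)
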